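# Reset the altar lamp's power unit

## Task

The altar lamp has tripped. On its low metal power unit, push the sliding cover by its ridge (without gripping it) off the well it hides, reach a fingertip into that well and press the sunken reset key fully down for about a second, then let it up and push the cover all the way back over it. Leave the key in the other well unpressed, do not lift, tip or shove the unit, and leave the cup, the little figure and the spectacles case where they are.

Things in the scene. Friction and masses are not known exactly. Their poses are not given: they have to be found in the camera images.
- unit: The lamp power unit: loose box of about 2.5 kg on rubber feet, 110 (its x) by 190 (its y) by 70 mm high. Origin at the centre of its underside, z up, yaw within 0.6 rad. Two round wells, 50 mm across and 44 mm deep, in its top at its own y = +35 mm (reset key) and -35 mm (test key), x = 0. Guide strips 6 mm wide, 8 mm high run along y on the top at x = +/-41.5 mm.
- reset_well (a point): Centre of the mouth of the well at the unit's y = +35 mm, level with the unit's top (70 mm above the table). The cover hides this well at the start. A white round key stands at its bottom.
- reset_top (a point): Centre of the top face of the reset key, a flat white disc 34 mm across at the bottom of the reset well. At rest its top lies 28 mm below the well's mouth. It moves with the key.
- reset_key (a joint): Travel of the reset key in m: 0 up, 0.006 fully down. It springs back; it takes about 1.7 N to start it and 5 N to hold it fully down, against a hard stop.
- test_top (a point): Centre of the top face of the test key, the same disc in the other well (unit's y = -35 mm), which lies open at the start. Not to be pressed.
- test_key (a joint): Travel of the test key in m: 0 up, 0.006 fully down, the same spring.
- cover (a joint): Travel of the sliding cover in m along the unit's own -y: 0 is fully over the reset well, 0.070 fully over the test well, with hard stops at both ends. It starts somewhere between 0 and 0.012. It stays where it is left; sliding it takes 1 to 2 N.
- cover_ridge (a point): Centre of the black ridge on the cover, 85.5 mm above the table, moving with it. Cover: brass plate 76 (unit's x) by 64 (y) by 4 mm, its face 74.5 mm above the table. Ridge on its middle: 44 mm along x, 8 mm thick in y, 22 mm high (top at 96.5 mm). Push its +y side to uncover the reset well, its -y side to cover it.
- cup: Loose blue ceramic cup, 68 mm across, 55 mm high; origin at the centre of its underside. Leave alone.
- figure: Loose small brass figure, 56 mm across the foot, 116 mm high; origin at the centre of its underside. Leave alone.
- case: Loose spectacles case, blue below and grey above, lying behind the unit, 62 by 160 (along its y) by 40 mm high; origin at the centre of its underside. Leave alone.

How it is judged:
By the outcome, as a careful person would: the job done as asked, in the order asked, and still so for the second after the job is handed in, with the robot touching nothing.
It also fails if it takes over 48 s, if anything falls off the work surface, if the arm or the gripper's body presses on something with over 40 N, if the wrist force passes 120 N, or if a joint passes its speed limit or range.

## Robot

A 7-joint arm with a two-finger parallel gripper is mounted at the origin on the work surface. World frame = base frame: x ahead of the robot, y to its left, z up, the work surface at z = 0. Lengths are in m, angles in rad, forces in N, time in s.
With the tool pointing down it reaches from about 0.4 to 0.85 m from the base axis. Payload 10.4 kg.
Tool frame: the origin (TCP) lies on the centre line of the jaws, within the pads' length; the fingertips stand 22 mm ahead of it and the grasp point (between the pads) lies 3 mm ahead of it; x points along the fingers, y is the direction in which the jaws open and shut, and the axes are right-handed (so a half turn about x gives the same grasp; the last joint's range is limited). The gripper opens to 87 mm and grips with 3 to 60 N. Pads are 19 mm wide; open, the fingers measure 117 mm over their backs; the gripper's body (75 mm by 190 mm) begins 51 mm behind the grasp point.
Start: joints at [-1.349, 0.332, -0.065, 1.46, 0.022, 1.35, -0.088], TCP at [0.151, 0.606, 0.245] pointing down, gripper open.
Joint ranges: [-2.6, 2.6], [-0.5, 2.12], [-1.47, 1.34], [0.16, 2.42], [-1.27, 4.41], [0.06, 2.06], [-2.6, 2.6]. Speed limits (rad/s): [2.22, 2.22, 2.79, 2.79, 3.14, 3.14, 3.14].

## Interface

Orientations are given as a unit quaternion [x, y, z, w].
In Python, from bench import * gives the robot as it stands.
- The arm moves only by the tool arm_command, never from a script. Its argument "targets" is one flat list of numbers, 7 for each row, row after row: the turn, a rotation vector about the tool's x, y, z in units of 45 degrees (1.0 is 45 degrees), then the shift along the tool's x, y, z in units of 25 mm (1.0 is 25 mm), then the opening, from 0 (shut) to 1 (fully open). In form: [wx, wy, wz, tx, ty, tz, fingers, wx, wy, wz, tx, ty, tz, fingers, ...]. A call has 1 to 12 rows; each row shifts and turns the pose as measured when the row begins, along the tool's axes as they then stand; what a row does not reach is not made up. A row lasts 1/12 s, in which the tool goes at most 41.7 mm and 7.16 degrees, less where a joint would pass 70% of its speed; a pose out of reach is approached as far as the arm can. A call with a number of a shift or a turn outside -1 to 1 is refused whole. A call with a gripper value outside its range is refused whole. The fingers move at their own pace and stop on an object; "newtons" is the grip in N (left out, the last holds). Time passes only in rows, so rows that do not move let the fingers close. It gives the time, the measured TCP pose, the force and the opening at its end, in the units of the state.
- read_state(): the state, without advancing time (a new reading comes with each control period).
- camera(name): name is "scene" or "top" or "wrist"; returns the picture (480x640x3 uint8, red, green, blue); there is no depth.
- calibration(name): a dict with "camera_matrix" (3x3 intrinsics, pixels), "R" (3x3) and "t" (3): a world point X has camera coordinates R X + t; the wrist camera has in their place "tool_from_camera" (4x4, takes a point from camera to tool coordinates, whose origin is the TCP and whose axes are the tool frame's). Camera axes: x right, y down, z forward; pixel columns grow to the right and rows downward; lengths in m; the calibration is good to about 2 mm. A picture is of the moment at which its call begins: read the wrist's pose just before it. calibration takes no time and is no camera call.
- close_job(): hands the job in, once; it reports no verdict.
The state is a dict: "time": time; "joint_positions": joint angles; "joint_vel": joint speeds; "joint_torque": joint torques, N m; "ee_pos": TCP position; "eef_rot": TCP orientation; "ft_force": force on the tool from outside, world axes, zero at the start; "torque": the same for the moment, N m; "width": finger opening in m.
Only numpy, scipy, OpenCV 4.12 (cv2) and the standard library are available. Lean on these libraries where they do the work, as an engineer would, in place of code of your own. Each camera call takes 0.05 s, during which the arm holds its last target.

## Working session

There is one attempt and no reset: what is moved stays moved. The work goes in short steps, Python scripts to look and compute and a tool call to move; the robot and the scene stay as the last step left them, time stands still between calls to the robot, and variables do not carry over. Pictures are saved under pics/ and viewed, and the job is handed in when it is done.

Besides the shell and the picture viewer there is one more tool, called by a JSON object that holds its "fn" and its "kwargs", one argument or row to a line. arm_command: Moves the arm, as the interface text tells. Shifts and turns lie within -1 to 1; 1 stands for 25 mm of shift or 45 degrees of turn. Its arguments: {"type":"object","properties":{"targets":{"type":"array","items":{"type":"number","minimum":-1,"maximum":1}},"newtons":{"type":"number"}},"required":["targets"]}

```bash
mkdir -p pics; ls; python3 - <<'E'
from bench import *
import cv2
s=read_state()
for k in s: print(k,s[k])
for n in("scene","top"):
    im=camera(n); cv2.imwrite(f"pics/{n}0.png",im[:,:,::-1]); c=calibration(n); print(n,c)
print(calibration("wrist"))
E
```

```text
pics
time 0.0
joint_positions [-1.34862808  0.33284218 -0.06470691  1.46094786  0.02161756  1.34989348
 -0.08852008]
joint_vel [ 0.00172422 -0.00185114 -0.0008097   0.00012202 -0.00212041  0.00240861
  0.00232881]
joint_torque [-5.35974250e-04 -6.23258400e+01  2.42705550e-02 -3.89896381e+01
 -6.15385012e-02  3.96491715e-02  1.26419468e-04]
ee_pos [0.15137658 0.60602304 0.24376936]
eef_rot [ 0.08582668  0.70185011 -0.08681081  0.70178636]
ft_force [ 0.81163264 -0.5155467   0.38755073]
torque [-0.01206448  0.01613037 -0.103313  ]
width 0.08708387231893497
scene {'camera_matrix': array([[480.42293705,   0.        , 322.39492824],
       [  0.        , 480.42293705, 240.71742261],
       [  0.        ,   0.        ,   1.        ]]), 'R': array([[-0.67833398,  0.7343895 ,  0.02313167],
       [ 0.37237087,  0.37074685, -0.85081532],
       [-0.63340583, -0.56852338, -0.52495544]]), 't': array([ 0.35774569, -0.14731843,  1.34819795])}
top {'camera_matrix': array([[522.02974898,   0.        , 319.21124151],
       [  0.        , 522.02974898, 237.34053609],
       [  0.        ,   0.        ,   1.        ]]), 'R': array([[ 0.00627202, -0.99986433, -0.01523078],
       [-0.99006068, -0.00406906, -0.140582  ],
       [ 0.14050095,  0.01596113, -0.98995188]]), 't': array([0.0631777 , 0.58287279, 0.84560767])}
{'camera_matrix': array([[400.83671526,   0.        , 317.46187443],
       [  0.        , 400.83671526, 238.48881875],
       [  0.        ,   0.        ,   1.        ]]), 'tool_from_camera': array([[-1.77918194e-03, -3.04207283e-01,  9.52604201e-01,
        -1.40688149e-01],
       [ 9.99998370e-01, -8.33735982e-04,  1.60145261e-03,
         2.28588714e-04],
       [ 3.07046852e-04,  9.52605498e-01,  3.04208270e-01,
        -8.40119904e-02],
       [ 0.00000000e+00,  0.00000000e+00,  0.00000000e+00,
         1.00000000e+00]])}
```

View pics/scene0.png

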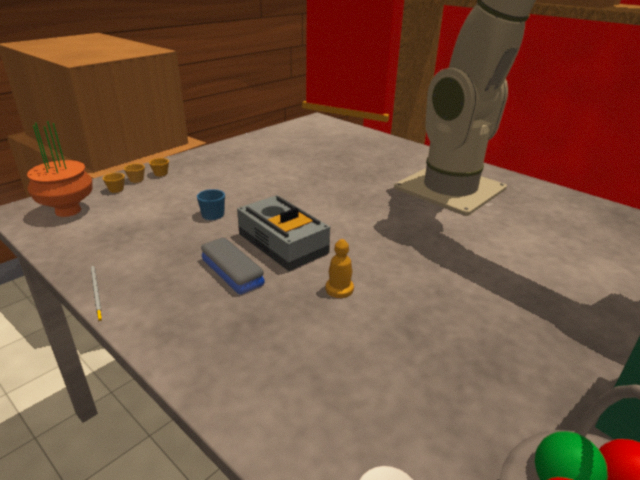

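View pics/top0.png

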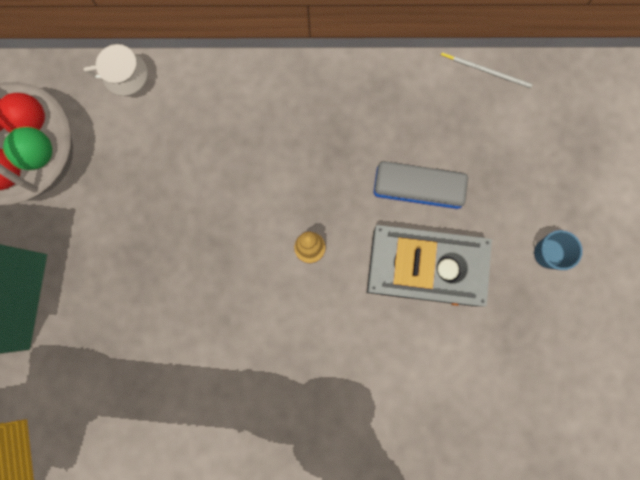

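The top view shows the unit at about (430,265), with the brass cover at (415,263), its ridge at (417,262) and the open test well at (450,268). The figure is at (310,247), the cup at (558,250) and the case at (421,185).

```bash
cat > h.py <<'E'
from bench import *
import cv2, numpy as np
from scipy.spatial.transform import Rotation as Ro
def ray(name,uv,z,pose=None):
    c=calibration(name);K=c["camera_matrix"]
    d=np.linalg.inv(K)@np.array([uv[0],uv[1],1.])
    if name=="wrist":
        T=c["tool_from_camera"];Rw=Ro.from_quat(pose[1]).as_matrix()
        o=Rw@T[:3,3]+pose[0];d=Rw@T[:3,:3]@d
    else:
        R=np.array(c["R"]);o=-R.T@c["t"];d=R.T@d
    return o+d*(z-o[2])/d[2]
E
python3 - <<'E'
from h import *
im=cv2.imread("pics/top0.png");hsv=cv2.cvtColor(im,cv2.COLOR_BGR2HSV)
m=cv2.inRange(hsv,(10,120,120),(30,255,255));m[:,:350]=0;m[:,500:]=0;m[:200]=0;m[300:]=0
m=cv2.morphologyEx(m,cv2.MORPH_CLOSE,np.ones((9,9)))
c=max(cv2.findContours(m,0,2)[0],key=cv2.contourArea);r=cv2.minAreaRect(c);b=cv2.boxPoints(r);print("cover",r)
P=[ray("top",p,.0745) for p in b];print(np.round(P,4),np.mean(P,0),[np.linalg.norm(P[i]-P[i-1]) for i in range(4)])
g=cv2.inRange(im,(0,0,0),(40,40,40));g[:,:405]=0;g[:,425:]=0;g[:245]=0;g[280:]=0
c=max(cv2.findContours(g,0,2)[0],key=cv2.contourArea);print("ridge",cv2.minAreaRect(c))
print(ray("top",cv2.minAreaRect(c)[0],.0965))
for p in [(376,226),(490,237),(485,305),(369,293)]: print(p,ray("top",p,.07))
w=cv2.inRange(im,(170,190,190),(255,255,255));w[:,:430]=0;w[:,470:]=0;w[:250]=0;w[285:]=0
M=cv2.moments(w);print("key",M["m10"]/M["m00"],M["m01"]/M["m00"],ray("top",(M["m10"]/M["m00"],M["m01"]/M["m00"]),.042))
cv2.imwrite("pics/crop.png",cv2.resize(im[210:320,350:510],None,fx=5,fy=5,interpolation=2))
E
```

```text
cover ((414.4939270019531, 262.55487060546875), (39.534488677978516, 47.154266357421875), 6.340191841125488)
[[ 0.5027 -0.0526  0.0745]
 [ 0.5791 -0.0621  0.0745]
 [ 0.5721 -0.1258  0.0745]
 [ 0.496  -0.1155  0.0745]] [ 0.53748475 -0.08899356  0.0745    ] [np.float64(0.06333372153310338), np.float64(0.07695471533589363), np.float64(0.06412477225512479), np.float64(0.07679378178350145)]Traceback (most recent call last):
  File "<stdin>", line 8, in <module>
ValueError: max() iterable argument is empty
```

```bash
python3 - <<'E'
from h import *
im=cv2.imread("pics/top0.png")
g=cv2.inRange(im,(0,0,0),(75,75,75));g[:,:405]=0;g[:,428:]=0;g[:242]=0;g[282:]=0
c=max(cv2.findContours(g,0,2)[0],key=cv2.contourArea);print("ridge",cv2.minAreaRect(c))
print(ray("top",cv2.minAreaRect(c)[0],.0965))
P=[]
for p in [(376,226),(490,237),(485,305),(369,293)]: P.append(ray("top",p,.07));print(p,P[-1])
print("mean",np.mean(P,0),[np.linalg.norm(P[i]-P[i-1]) for i in range(4)])
w=cv2.inRange(im,(150,170,170),(255,255,255));w[:,:430]=0;w[:,470:]=0;w[:250]=0;w[285:]=0
M=cv2.moments(w);print("key",M["m10"]/M["m00"],M["m01"]/M["m00"],ray("top",(M["m10"]/M["m00"],M["m01"]/M["m00"]),.042))
cv2.imwrite("pics/crop.png",cv2.resize(im[210:320,350:510],None,fx=5,fy=5,interpolation=2))
E
```

```text
ridge ((416.0989990234375, 261.5098876953125), (3.681637763977051, 25.273944854736328), 5.710593223571777)
[ 0.53684521 -0.08788866  0.0965    ]
(376, 226) [ 0.59776552 -0.02768203  0.07      ]
(490, 237) [ 0.58022649 -0.21381302  0.07      ]
(485, 305) [ 0.46976672 -0.20145433  0.07      ]
(369, 293) [ 0.4878901  -0.01538587  0.07      ]
mean [ 0.53391221 -0.11458381  0.07      ] [np.float64(0.1105613073187069), np.float64(0.18695551486984313), np.float64(0.1111489900336738), np.float64(0.1869489988625779)]
key 447.71753246753246 268.9415584415584 [ 0.52981068 -0.14982031  0.042     ]
```

View pics/crop.png

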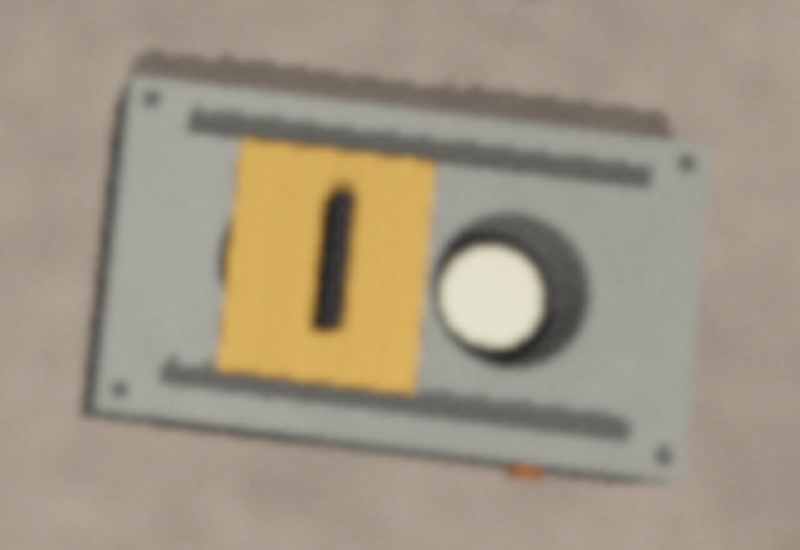

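```bash
cat >> h.py <<'E'
C=np.array([.534,-.1146,0]);yaw=-.0955
ux=np.array([np.cos(yaw),np.sin(yaw),0]);uy=np.array([-np.sin(yaw),np.cos(yaw),0])
def loc(p): d=np.asarray(p)-C; return np.round([d@ux*1e3,d@uy*1e3,d[2]*1e3],1)
def go(s,ly,tipz,lx=0):
    "needed turn (45deg units) and shift (25mm units) in current tool axes, tool y along unit +-x"
    R=Ro.from_quat(s["eef_rot"]).as_matrix()
    print("t",round(s["time"],2),"tool y",R[:,1].round(3),"x",R[:,0].round(3),"local mm",loc(s["ee_pos"]),"tipz",round((s["ee_pos"]+.022*R[:,0])[2]*1e3,1),"F",np.round(s["ft_force"],1),"w",round(s["width"],4))
    sg=1 if R[:,1]@ux>0 else -1
    Y=sg*ux;X=np.array([0,0,-1.]);T=np.c_[X,Y,np.cross(X,Y)]
    print("turn",(Ro.from_matrix(R.T@T).as_rotvec()/(np.pi/4)).round(3))
    tgt=C+lx*ux+ly*uy;tgt[2]=tipz+.022
    print("shift now",(R.T@(tgt-s["ee_pos"])/.025).round(3),"in final axes",(T.T@(tgt-s["ee_pos"])/.025).round(3))
E
python3 - <<'E'
from h import *
go(read_state(),.053,.12)
print("fig",ray("top",(310,252),0),loc(ray("top",(310,252),0)))
E
```

```text
t 0.1 tool y [ 0.242  0.97  -0.001] x [-0.    -0.001 -1.   ] local mm [-449.6  680.9  243.8] tipz 221.8 F [ 0.2 -0.3 -0.4] w 0.087
turn [1.81e+00 1.00e-03 1.00e-03]
shift now [  4.102 -22.157  21.518] in final axes [ 4.074 17.983 25.116]
fig [0.5621208  0.08305235 0.        ] [  9.1 199.4   0. ]
```

{"fn": "arm_command", "kwargs": {
  "targets": [0.05, 0, 0, 0, -0.1, 1, 0, 0.05, 0, 0, 0, -0.1, 1, 0, 0.05, 0, 0, 0, -0.1, 1, 0, 0.05, 0, 0, 0, -0.1, 1, 0, 0.05, 0, 0, 0, -0.1, 1, 0, 0.05, 0, 0, 0, -0.1, 1, 0, 0.05, 0, 0, 0, -0.1, 1, 0, 0.05, 0, 0, 0, -0.1, 1, 0, 0.05, 0, 0, 0, -0.1, 1, 0, 0.05, 0, 0, 0, -0.1, 1, 0, 0.05, 0, 0, 0, -0.1, 1, 0, 0.05, 0, 0, 0, -0.1, 1, 0],
  "newtons": 20
}}

```text
time: 1.1
ee_pos: [0.4163, 0.4322, 0.2392]
eef_rot: [0.254, 0.659, -0.261, 0.658]
ft_force: [0.5, 0.9, 0.9]
width: 0.0151
```

```bash
python3 -c "
from h import *
go(read_state(),.053,.12)"
```

```text
t 1.1 tool y [ 0.678  0.735 -0.009] x [-0.005 -0.008 -1.   ] local mm [-169.3  533.   239.2] tipz 217.2 F [0.5 0.9 0.9] w 0.0151
turn [1.172 0.007 0.009]
shift now [  4.017 -11.15   17.007] in final axes [ 3.886  6.772 19.202]
```

{"fn": "arm_command", "kwargs": {
  "targets": [0.057, 0, 0, 0, -0.1, 1, 0, 0.057, 0, 0, 0, -0.1, 1, 0, 0.057, 0, 0, 0, -0.1, 1, 0, 0.057, 0, 0, 0, -0.1, 1, 0, 0.057, 0, 0, 0, -0.1, 1, 0, 0.057, 0, 0, 0, -0.1, 1, 0, 0.057, 0, 0, 0, -0.1, 1, 0, 0.057, 0, 0, 0, -0.1, 1, 0, 0.057, 0, 0, 0, -0.1, 1, 0, 0.057, 0, 0, 0, -0.1, 1, 0, 0.057, 0, 0, 0, -0.1, 1, 0, 0.057, 0, 0, 0, -0.1, 1, 0]
}}

```text
time: 2.1
ee_pos: [0.5597, 0.1355, 0.2386]
eef_rot: [0.434, 0.554, -0.444, 0.555]
ft_force: [-0.4, -0.4, 0.5]
width: 0.0001
```

```bash
python3 -c "
from h import *
go(read_state(),.053,.12)"
```

```text
t 2.1 tool y [ 0.973  0.23  -0.01 ] x [-0.007 -0.012 -1.   ] local mm [  1.7 251.4 238.6] tipz 216.6 F [-0.4 -0.4  0.5] w 0.0001
turn [0.418 0.015 0.01 ]
shift now [ 3.966 -2.585  7.449] in final axes [ 3.863 -0.069  7.936]
```

{"fn": "arm_command", "kwargs": {
  "targets": [0.06, 0.002, 0.002, 0.1, -0.3, 1, 0, 0.06, 0.002, 0.002, 0.1, -0.25, 1, 0, 0.06, 0.002, 0.001, 0.1, -0.2, 1, 0, 0.06, 0.002, 0.001, 0.1, -0.15, 1, 0, 0.06, 0.002, 0.001, 0.1, -0.1, 1, 0, 0.06, 0.002, 0.001, 0.1, -0.05, 1, 0, 0.06, 0.002, 0.001, 0.1, 0, 0.8, 0, 0, 0, 0, 0, 0, 0, 0]
}}

```text
time: 2.77
ee_pos: [0.5423, -0.0628, 0.22]
eef_rot: [-0.534, -0.462, 0.536, -0.462]
ft_force: [-0.3, -0.4, -0.7]
width: 0.0007
```

```bash
python3 - <<'E'
from h import *
s=read_state();go(s,.053,.12)
im=camera("wrist"); cv2.imwrite("pics/w1.png",im[:,:,::-1])
im=camera("top"); cv2.imwrite("pics/t1.png",im[:,:,::-1])
E
```

```text
t 2.77 tool y [ 0.989 -0.145 -0.001] x [-0.001 -0.001 -1.   ] local mm [  3.3  52.3 220. ] tipz 198.0 F [-0.3 -0.4 -0.7] w 0.0007
turn [-0.064  0.002  0.001]
shift now [ 3.12  -0.13  -0.024] in final axes [ 3.12  -0.133 -0.026]
```

View pics/w1.png

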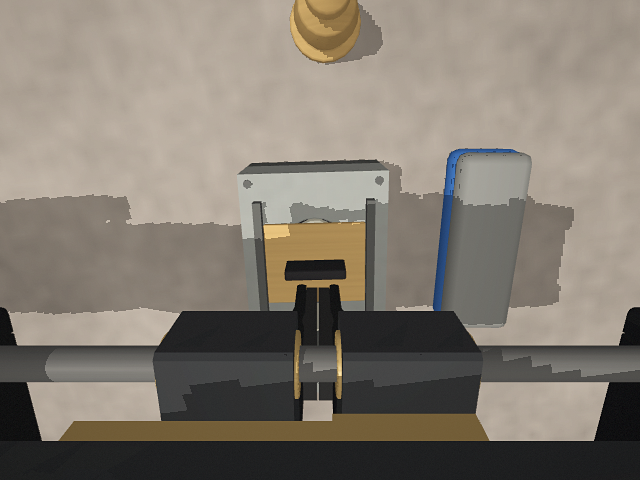

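```bash
python3 - <<'E'
from h import *
s=read_state();p=(s["ee_pos"],s["eef_rot"])
for n,uv,z in [("cover TL",(264,224),.0745),("cover TR",(366,222),.0745),("unit TL",(239,176),.07),("unit TR",(389,171),.07),("ridge L top back",(287,262),.0965),("ridge R",(345,261),.0965),("fig",(325,45),.0)]:
    q=ray("wrist",uv,z,p);print(n,q.round(4),loc(q))
im=cv2.imread("pics/w1.png");cv2.imwrite("pics/w1c.png",cv2.resize(im[150:330,220:420],None,fx=3,fy=3,interpolation=2))
E
```

```text
cover TL [ 0.5046 -0.0485  0.0745] [-35.6  63.   74.5]
cover TR [ 0.5796 -0.0574  0.0745] [39.9 61.3 74.5]
unit TL [ 0.4922 -0.0116  0.07  ] [-51.4  98.5  70. ]
unit TR [ 0.6003 -0.023   0.07  ] [57.3 97.5 70. ]
ridge L top back [ 0.5195 -0.0725  0.0965] [-18.4  40.5  96.5]
ridge R [ 0.5601 -0.0774  0.0965] [22.4 39.5 96.5]
fig [0.568  0.0753 0.    ] [ 15.8 192.3   0. ]
```

View pics/w1c.png

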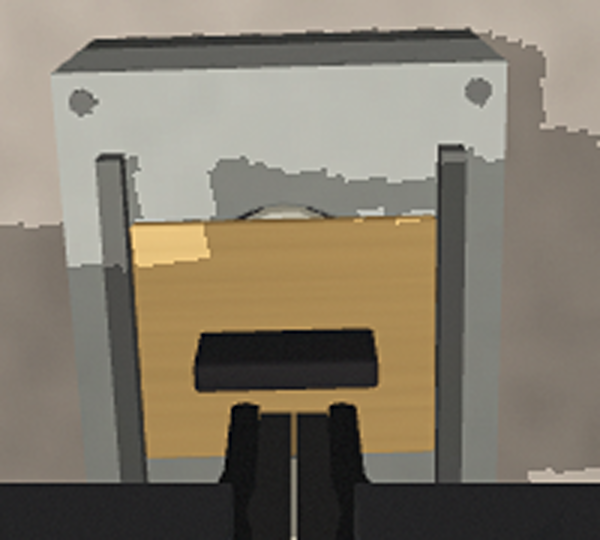

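```bash
cat >> h.py <<'E'
C=C+.0015*ux+.002*uy
E
python3 - <<'E'
from h import *
go(read_state(),.054,.084)
E
```

```text
t 2.87 tool y [ 0.99  -0.138 -0.001] x [-0.001  0.    -1.   ] local mm [  2.2  54.6 220.2] tipz 198.2 F [ 0.5  1.8 -0.1] w 0.0003
turn [-0.054  0.     0.001]
shift now [ 4.569 -0.084  0.026] in final axes [ 4.569 -0.09   0.023]
```

{"fn": "arm_command", "kwargs": {
  "targets": [-0.05, 0, 0, 0.6, 0, 0, 0, 0, 0, 0, 0.8, 0, 0, 0, 0, 0, 0, 0.8, 0, 0, 0, 0, 0, 0, 0.7, 0, 0, 0, 0, 0, 0, 0, 0, 0, 0, 0, 0, 0, 0, 0, 0, 0, 0, 0, 0, 0, 0, 0, 0]
}}

```text
time: 3.45
ee_pos: [0.5448, -0.0504, 0.1462]
eef_rot: [0.522, 0.479, -0.52, 0.477]
ft_force: [-0.7, -0.3, -1.1]
width: 0.0003
```

```bash
python3 - <<'E'
from h import *
s=read_state();go(s,.054,.084)
im=camera("wrist"); cv2.imwrite("pics/w2.png",im[:,:,::-1])
im=camera("top"); cv2.imwrite("pics/t2.png",im[:,:,::-1])
go(read_state(),.054,.084)
E
```

```text
t 3.45 tool y [ 0.996 -0.085  0.001] x [ 0.001  0.004 -1.   ] local mm [  3.1  62.9 146.2] tipz 124.2 F [-0.7 -0.3 -1.1] w 0.0003
turn [ 0.013 -0.005 -0.001]
shift now [ 1.606 -0.129  0.363] in final axes [ 1.608 -0.124  0.358]
t 3.55 tool y [ 0.996 -0.086  0.002] x [ 0.003  0.004 -1.   ] local mm [  3.6  62.7 146.9] tipz 124.9 F [ 0.1 -0.5  0.1] w 0.0003
turn [ 0.012 -0.006 -0.003]
shift now [ 1.633 -0.153  0.353] in final axes [ 1.635 -0.146  0.347]
```

View pics/w2.png

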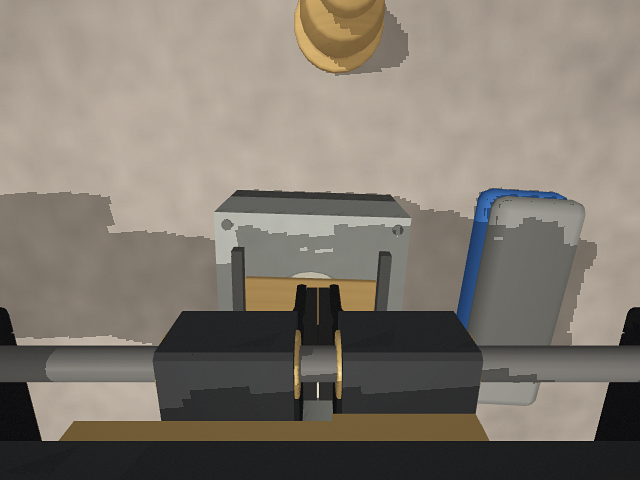

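View pics/t2.png

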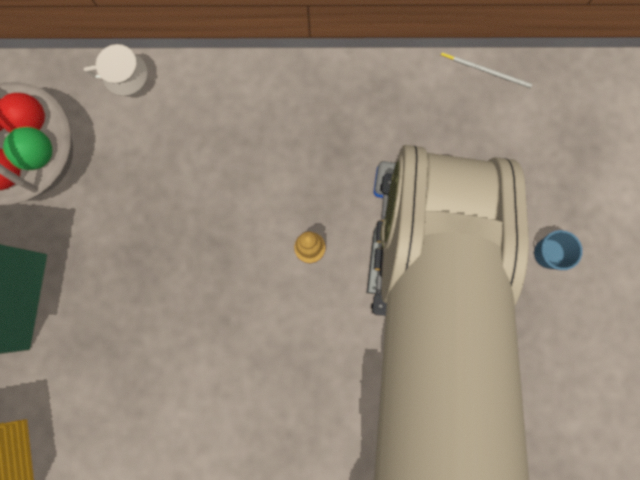

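The settled wrist view shows the unit's far edge at row ~215 (columns 215 to 411), the cover's edge at row ~278 and the fingertips at (318,288). I'll cross-check against the unit frame.

```bash
python3 - <<'E'
from h import *
s=read_state();p=(s["ee_pos"],s["eef_rot"])
for n,uv,z in [("cover TL",(246,277),.0745),("cover TR",(378,281),.0745),("unit TL",(216,212),.07),("unit TR",(410,218),.07),("screwL",(227,225),.07),("screwR",(398,230),.07)]:
    q=ray("wrist",uv,z,p);print(n,loc(q))
go(s,.055,.084)
E
```

```text
cover TL [-37.1  56.1  74.5]
cover TR [38.9 54.3 74.5]
unit TL [-52.9  93.3  70. ]
unit TR [55.6 90.7 70. ]
screwL [-47.2  85.8  70. ]
screwR [49.3 83.7 70. ]
t 3.55 tool y [ 0.996 -0.086  0.002] x [ 0.003  0.004 -1.   ] local mm [  3.6  62.7 146.9] tipz 124.9 F [ 0.1 -0.5  0.1] w 0.0003
turn [ 0.012 -0.006 -0.003]
shift now [ 1.633 -0.152  0.313] in final axes [ 1.635 -0.146  0.307]
```

```bash
cat >> h.py <<'E'
yaw=-.105
ux=np.array([np.cos(yaw),np.sin(yaw),0]);uy=np.array([-np.sin(yaw),np.cos(yaw),0])
C=np.array([.534,-.1146,0])+.0017*ux-.0005*uy
E
python3 - <<'E'
from h import *
go(read_state(),.054,.083)
E
```

```text
t 3.55 tool y [ 0.996 -0.086  0.002] x [ 0.003  0.004 -1.   ] local mm [  2.8  65.2 146.9] tipz 124.9 F [ 0.1 -0.5  0.1] w 0.0003
turn [ 0.024 -0.006 -0.003]
shift now [ 1.672 -0.125  0.455] in final axes [ 1.675 -0.113  0.449]
```

{"fn": "arm_command", "kwargs": {
  "targets": [0.024, -0.006, -0.003, 0.5, -0.05, 0.1, 0, 0, 0, 0, 0.5, -0.05, 0.1, 0, 0, 0, 0, 0.4, 0, 0.1, 0, 0, 0, 0, 0.25, 0, 0.1, 0, 0, 0, 0, 0, 0, 0, 0, 0, 0, 0, 0, 0, 0, 0]
}}

```text
time: 4.05
ee_pos: [0.5434, -0.0611, 0.1048]
eef_rot: [0.528, 0.471, -0.525, 0.473]
ft_force: [1.0, -0.1, 0.0]
width: 0.0007
```

```bash
python3 - <<'E'
from h import *
go(read_state(),.054,.083)
im=camera("scene"); cv2.imwrite("pics/s3.png",cv2.resize(im[150:310,180:380,::-1],None,fx=4,fy=3.75,interpolation=2))
E
```

```text
t 4.05 tool y [ 0.994 -0.108  0.005] x [ 0.005 -0.    -1.   ] local mm [  2.1  54.7 104.8] tipz 82.8 F [ 1.  -0.1  0. ] w 0.0007
turn [-0.005 -0.    -0.006]
shift now [-0.01  -0.084  0.027] in final axes [-0.009 -0.084  0.026]
```

View pics/s3.png

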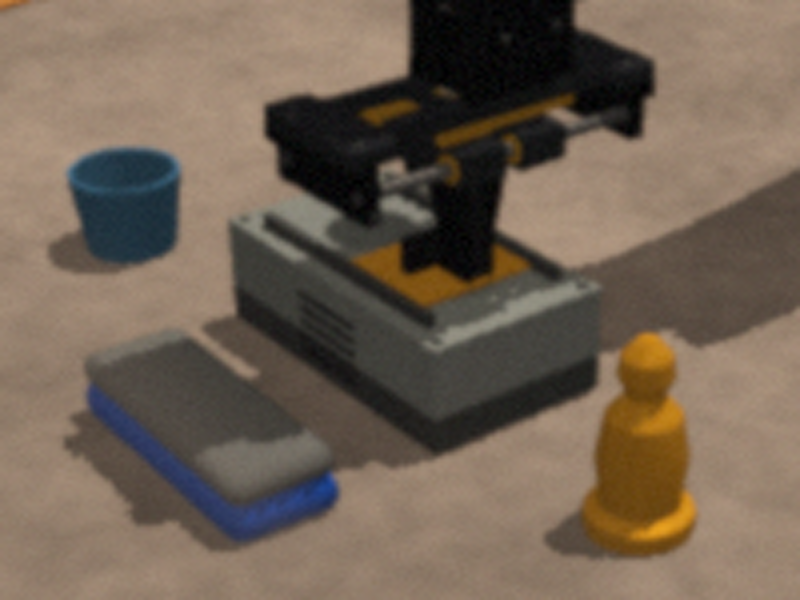

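The tip stands just above the brass plate, on the +y side of the ridge, so I'm pushing now.

{"fn": "arm_command", "kwargs": {
  "targets": [0, 0, -0.003, 0, -0.03, 0.3, 0, 0, 0, -0.002, 0, -0.03, 0.4, 0, 0, 0, 0, 0, -0.02, 0.4, 0, 0, 0, 0, 0, 0, 0.4, 0, 0, 0, 0, 0, 0, 0.4, 0, 0, 0, 0, 0, 0, 0.4, 0, 0, 0, 0, 0, 0, 0.2, 0]
}}

```text
time: 4.68
ee_pos: [0.5345, -0.1281, 0.1062]
eef_rot: [0.527, 0.472, -0.525, 0.472]
ft_force: [0.2, 1.1, -0.3]
width: 0.0006
```

```bash
python3 - <<'E'
from h import *
go(read_state(),-.0215,.083)
E
```

```text
t 4.68 tool y [ 0.994 -0.107  0.002] x [ 0.002  0.002 -1.   ] local mm [  0.3 -12.9 106.2] tipz 84.2 F [ 0.2  1.1 -0.3] w 0.0006
turn [-0.003 -0.003 -0.003]
shift now [ 0.049 -0.01   0.344] in final axes [ 0.05  -0.01   0.343]
```

{"fn": "arm_command", "kwargs": {
  "targets": [0, 0, 0, 0.02, 0, 0.15, 0, 0, 0, 0, 0.02, 0, 0.12, 0]
}}

```text
time: 4.85
ee_pos: [0.5338, -0.1361, 0.1056]
eef_rot: [0.528, 0.472, -0.525, 0.472]
ft_force: [-0.3, 14.8, 8.7]
width: 0.0004
```

```bash
python3 - <<'E'
from h import *
go(read_state(),-.0215,.083)
E
```

```text
t 4.85 tool y [ 0.994 -0.109  0.003] x [ 0.003  0.003 -1.   ] local mm [  0.4 -20.9 105.6] tipz 83.6 F [-0.3 14.8  8.7] w 0.0004
turn [-0.005 -0.004 -0.004]
shift now [ 0.025 -0.016  0.022] in final axes [ 0.025 -0.016  0.022]
```

{"fn": "arm_command", "kwargs": {
  "targets": [0, 0, 0, 0, 0, -0.3, 0, 0, 0, 0, -0.3, 0, -0.4, 0, 0, 0, 0, -0.6, 0, -0.5, 0, 0, 0, 0, -0.4, 0, -0.5, 0, 0, 0, 0, -0.2, 0, -0.5, 0, 0, 0, 0, 0, 0, 0, 0, 0, 0, 0, 0, 0, 0, 0, 0, 0, 0, 0, 0, 0, 0]
}}

```text
time: 5.52
ee_pos: [0.54, -0.0802, 0.1441]
eef_rot: [0.527, 0.471, -0.526, 0.473]
ft_force: [-0.0, 0.9, 0.1]
width: 0.0002
```

```bash
python3 - <<'E'
from h import *
s=read_state();go(s,.035,.075)
im=camera("wrist"); cv2.imwrite("pics/w4.png",im[:,:,::-1])
im=camera("scene"); cv2.imwrite("pics/s4.png",cv2.resize(im[150:310,180:380,::-1],None,fx=4,fy=3.75,interpolation=2))
E
```

```text
t 5.52 tool y [ 0.994 -0.109  0.003] x [ 0.003  0.    -1.   ] local mm [  0.6  35.3 144.1] tipz 122.1 F [-0.   0.9  0.1] w 0.0002
turn [-0.006 -0.001 -0.004]
shift now [ 1.885 -0.031  0.014] in final axes [ 1.885 -0.026  0.013]
```

View pics/w4.png

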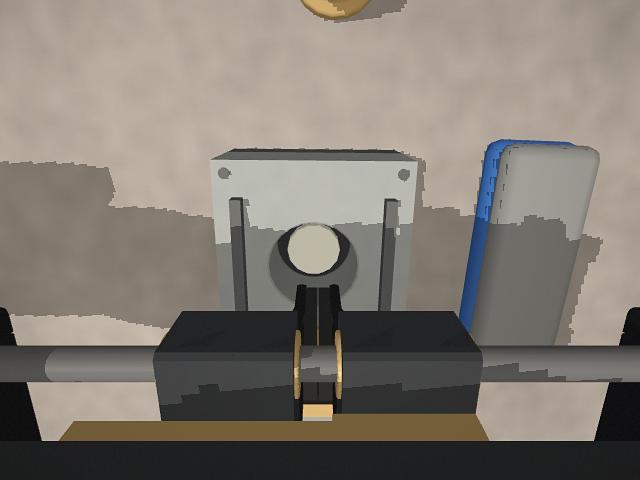

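View pics/s4.png

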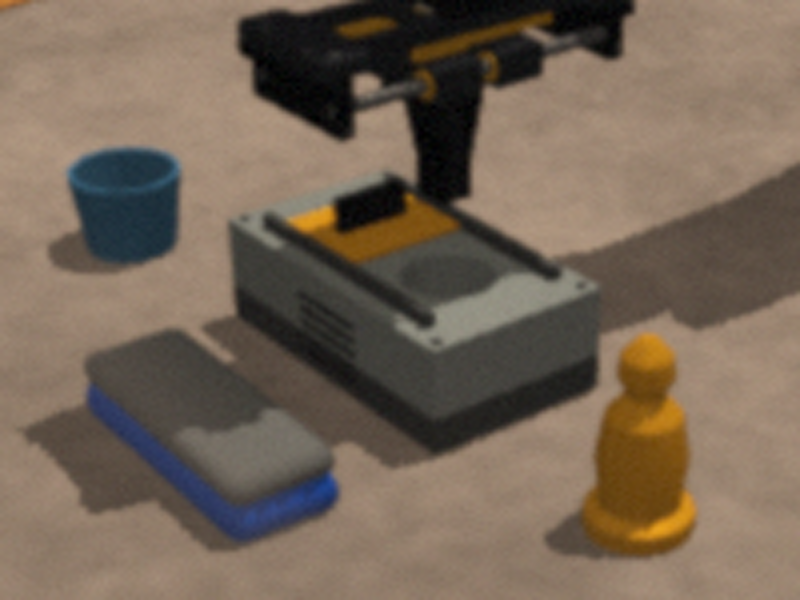

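The reset well now lies open: white key at (314,248), well mouth spanning columns ~271 to 357. The scene view shows the unit has not moved. I'll check the key's position by ray.

```bash
python3 - <<'E'
from h import *
s=read_state();p=(s["ee_pos"],s["eef_rot"])
im=cv2.imread("pics/w4.png")
for n,uv,z in [("key",(314,248),.042),("keyL",(288,248),.042),("keyR",(340,248),.042),("mouthL",(271,262),.07),("mouthR",(357,262),.07),("mouth top",(314,221),.07),("TL",(211,159),.07),("TR",(423,159),.07)]: print(n,loc(ray("wrist",uv,z,p)))
go(s,.035,.075)
E
```

```text
key [-1.5 35.7 42. ]
keyL [-18.1  35.8  42. ]
keyR [15.2 35.6 42. ]
mouthL [-25.9  37.   70. ]
mouthR [23.3 36.6 70. ]
mouth top [-1.1 61.1 70. ]
TL [-55.2  95.3  70. ]
TR [56.8 94.6 70. ]
t 5.62 tool y [ 0.994 -0.11   0.002] x [ 0.002  0.    -1.   ] local mm [  0.4  34.7 143.9] tipz 121.9 F [-0.8 -0.5 -0.3] w 0.0003
turn [-0.007 -0.001 -0.003]
shift now [ 1.876 -0.019 -0.012] in final axes [ 1.876 -0.015 -0.013]
```

{"fn": "arm_command", "kwargs": {
  "targets": [0, 0, 0, 0.5, -0.02, 0, 0, 0, 0, 0, 0.7, -0.02, 0, 0, 0, 0, 0, 0.7, -0.02, 0, 0, 0, 0, 0, 0.5, 0, 0, 0, 0, 0, 0, 0.35, 0, 0, 0, 0, 0, 0, 0.15, 0, 0, 0, 0, 0, 0, 0, 0, 0, 0]
}}

```text
time: 6.2
ee_pos: [0.5369, -0.0864, 0.0669]
eef_rot: [-0.528, -0.469, 0.529, -0.471]
ft_force: [-0.5, -0.1, 0.5]
width: 0.0005
```

```bash
python3 - <<'E'
from h import *
go(read_state(),.035,.036)
E
```

```text
t 6.2 tool y [ 0.993 -0.117  0.001] x [ 0.001 -0.002 -1.   ] local mm [-1.7 28.8 66.9] tipz 44.9 F [-0.5 -0.1  0.5] w 0.0005
turn [-0.016  0.003 -0.001]
shift now [ 0.356  0.066 -0.248] in final axes [ 0.356  0.07  -0.246]
```

{"fn": "arm_command", "kwargs": {
  "targets": [0, 0, 0, 0, 0.05, -0.15, 0, 0, 0, 0, 0.1, 0, -0.05, 0, 0, 0, 0, 0.15, 0, 0, 0, 0, 0, 0, 0.15, 0, 0, 0]
}}

```text
time: 6.53
ee_pos: [0.5403, -0.0819, 0.0587]
eef_rot: [0.529, 0.468, -0.528, 0.471]
ft_force: [-3.4, -1.9, 4.5]
width: 0.0001
```

```bash
python3 - <<'E'
from h import *
go(read_state(),.035,.036)
E
```

```text
t 6.53 tool y [ 0.993 -0.118  0.004] x [ 0.004 -0.002 -1.   ] local mm [ 1.1 33.7 58.7] tipz 36.7 F [-3.4 -1.9  4.5] w 0.0001
turn [-0.017  0.002 -0.005]
shift now [ 0.027 -0.045 -0.053] in final axes [ 0.027 -0.044 -0.054]
```

{"fn": "arm_command", "kwargs": {
  "targets": [0, 0, 0, 0.12, -0.03, 0, 0, 0, 0, 0, 0.12, 0, 0, 0]
}}

```text
time: 6.7
ee_pos: [0.5405, -0.0821, 0.0575]
eef_rot: [0.53, 0.469, -0.527, 0.47]
ft_force: [-26.9, 4.3, 59.4]
width: 0.0007
```

```bash
python3 - <<'E'
from h import *
go(read_state(),.035,.036)
E
```

```text
t 6.7 tool y [ 0.993 -0.118  0.004] x [ 0.005  0.    -1.   ] local mm [ 1.4 33.6 57.5] tipz 35.5 F [-26.9   4.3  59.4] w 0.0007
turn [-0.017 -0.001 -0.006]
shift now [-0.022 -0.055 -0.057] in final axes [-0.022 -0.054 -0.058]
```

{"fn": "arm_command", "kwargs": {
  "targets": [0, 0, 0, 0.01, -0.01, 0, 0]
}}

```text
time: 6.78
ee_pos: [0.5404, -0.0821, 0.059]
eef_rot: [0.531, 0.469, -0.527, 0.47]
ft_force: [-1.8, 0.3, 5.5]
width: 0.0005
```

```bash
python3 - <<'E'
from h import *
go(read_state(),.035,.036)
E
```

```text
t 6.78 tool y [ 0.993 -0.119  0.004] x [ 0.005  0.002 -1.   ] local mm [ 1.2 33.5 59. ] tipz 37.0 F [-1.8  0.3  5.5] w 0.0005
turn [-0.018 -0.003 -0.006]
shift now [ 0.039 -0.05  -0.059] in final axes [ 0.04  -0.049 -0.06 ]
```

{"fn": "arm_command", "kwargs": {
  "targets": [0, 0, 0, 0.05, -0.01, 0, 0, 0, 0, 0, 0.04, 0, 0, 0]
}}

```text
time: 6.95
ee_pos: [0.5408, -0.0821, 0.0585]
eef_rot: [0.531, 0.469, -0.526, 0.47]
ft_force: [-2.6, -0.4, 5.8]
width: 0.0006
```

```bash
python3 - <<'E'
from h import *
go(read_state(),.035,.036)
E
```

```text
t 6.95 tool y [ 0.993 -0.119  0.006] x [ 0.007  0.003 -1.   ] local mm [ 1.6 33.5 58.5] tipz 36.5 F [-2.6 -0.4  5.8] w 0.0006
turn [-0.018 -0.005 -0.008]
shift now [ 0.021 -0.067 -0.059] in final axes [ 0.022 -0.066 -0.06 ]
```

{"fn": "arm_command", "kwargs": {
  "targets": [0, 0.003, 0.005, 0.06, -0.02, 0, 0, 0, 0, 0, 0.06, 0, 0, 0, 0, 0, 0, 0.06, 0, 0, 0]
}}

```text
time: 7.2
ee_pos: [0.5408, -0.0823, 0.0581]
eef_rot: [0.534, 0.468, -0.524, 0.47]
ft_force: [-11.8, 2.1, 25.9]
width: 0.0005
```

```bash
python3 - <<'E'
from h import *
go(read_state(),.035,.036)
E
```

```text
t 7.2 tool y [ 0.993 -0.12   0.011] x [ 0.012  0.008 -1.   ] local mm [ 1.7 33.4 58.1] tipz 36.1 F [-11.8   2.1  25.9] w 0.0005
turn [-0.019 -0.012 -0.014]
shift now [ 0.002 -0.069 -0.064] in final axes [ 0.003 -0.068 -0.065]
```

{"fn": "arm_command", "kwargs": {
  "targets": [0, -0.004, -0.005, 0.055, -0.01, 0, 0, 0, -0.004, -0.005, 0.055, 0, 0, 0, 0, -0.004, -0.005, 0.055, 0, 0, 0, 0, -0.004, -0.005, 0.055, 0, 0, 0, 0, -0.004, -0.005, 0.055, 0, 0, 0, 0, -0.004, -0.005, 0.055, 0, 0, 0, 0, -0.004, -0.005, 0.055, 0, 0, 0, 0, -0.004, -0.005, 0.055, 0, 0, 0, 0, -0.004, -0.005, 0.055, 0, 0, 0]
}}

```text
time: 7.95
ee_pos: [0.5417, -0.0819, 0.0582]
eef_rot: [-0.521, -0.473, 0.538, -0.465]
ft_force: [-9.1, 0.4, 21.2]
width: 0.0007
```

```bash
python3 - <<'E'
from h import *
go(read_state(),.035,.036)
E
```

```text
t 7.95 tool y [ 0.992 -0.121 -0.024] x [-0.025 -0.007 -1.   ] local mm [ 2.5 33.8 58.2] tipz 36.2 F [-9.1  0.4 21.2] w 0.0007
turn [-0.02   0.012  0.031]
shift now [ 0.009 -0.1   -0.047] in final axes [ 0.007 -0.1   -0.048]
```

{"fn": "arm_command", "kwargs": {
  "targets": [0, 0.002, 0.01, 0.055, -0.01, 0, 0, 0, 0, 0.005, 0.055, -0.01, 0, 0]
}}

```text
time: 8.12
ee_pos: [0.5414, -0.0819, 0.0582]
eef_rot: [-0.525, -0.471, 0.534, -0.467]
ft_force: [-9.4, 0.5, 21.5]
width: 0.0004
```

{"fn": "arm_command", "kwargs": {
  "targets": [0, 0.004, 0.01, -0.3, 0, 0, 0, 0, 0, 0, -0.6, 0, 0, 0, 0, 0, 0, -0.8, 0, 0, 0, 0, 0, 0, -0.6, 0, 0, 0, 0, 0, 0, -0.4, 0, 0, 0, 0, 0, 0, 0, 0, 0, 0, 0, 0, 0, 0, 0, 0, 0]
}}

```text
time: 8.7
ee_pos: [0.5424, -0.0815, 0.1283]
eef_rot: [-0.528, -0.469, 0.53, -0.469]
ft_force: [0.0, 0.2, -0.6]
width: 0.0004
```

```bash
python3 - <<'E'
from h import *
s=read_state();go(s,-.063,.12)
im=camera("wrist"); cv2.imwrite("pics/w5.png",im[:,:,::-1])
p=(s["ee_pos"],s["eef_rot"])
E
```

```text
t 8.7 tool y [ 0.993 -0.12  -0.002] x [-0.002 -0.002 -1.   ] local mm [  3.2  34.3 128.3] tipz 106.3 F [ 0.   0.2 -0.6] w 0.0004
turn [-0.02   0.003  0.002]
shift now [-0.539 -0.067  3.896] in final axes [-0.548 -0.127  3.893]
```

View pics/w5.png

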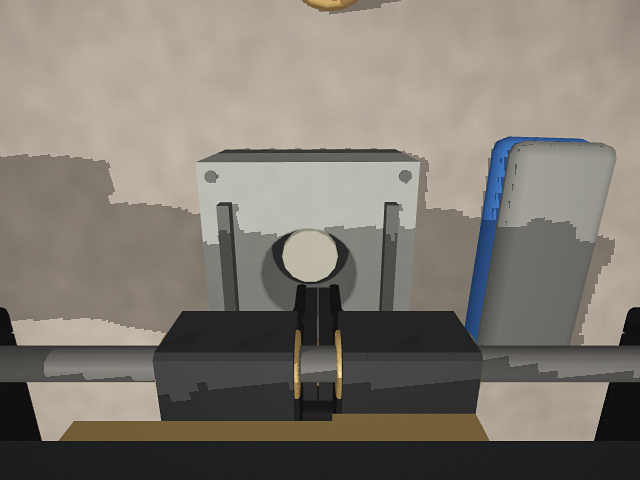

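The key is back up at (310,255) in the open well. Next I lift over the ridge to the −y side.

{"fn": "arm_command", "kwargs": {
  "targets": [-0.02, 0.003, 0.002, -0.5, -0.03, 0.2, 0, 0, 0, 0, -0.3, -0.03, 0.5, 0, 0, 0, 0, 0, -0.03, 0.7, 0, 0, 0, 0, 0, -0.03, 0.7, 0, 0, 0, 0, 0, 0, 0.7, 0, 0, 0, 0, 0, 0, 0.6, 0, 0, 0, 0, 0, 0, 0.4, 0, 0, 0, 0, 0, 0, 0, 0, 0, 0, 0, 0, 0, 0, 0]
}}

```text
time: 9.5
ee_pos: [0.5257, -0.1862, 0.15]
eef_rot: [-0.524, -0.474, 0.527, -0.473]
ft_force: [1.2, 1.0, -0.3]
width: 0.0006
```

```bash
python3 - <<'E'
from h import *
s=read_state();go(s,-.063,.083)
im=camera("wrist"); cv2.imwrite("pics/w6.png",im[:,:,::-1])
E
```

```text
t 9.5 tool y [ 0.995 -0.104 -0.004] x [-0.004 -0.002 -1.   ] local mm [ -2.5 -71.6 150. ] tipz 128.0 F [ 1.2  1.  -0.3] w 0.0006
turn [0.001 0.003 0.005]
shift now [ 1.798  0.107 -0.347] in final axes [ 1.799  0.1   -0.343]
```

View pics/w6.png

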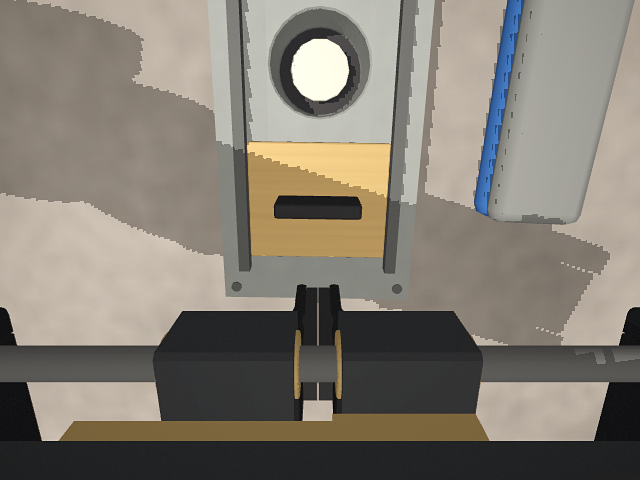

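The view shows the brass cover over the test well (rows 142 to 257), the ridge at (318,208), and the reset key upright at (320,69). The fingers stand beyond the ridge on the −y side.

```bash
python3 - <<'E'
from h import *
s=read_state();p=(s["ee_pos"],s["eef_rot"])
for n,uv,z in [("cov+y",(318,142),.0745),("cov-y",(318,257),.0745),("ridge +y top",(318,197),.0965),("ridge -y top",(318,207),.0965),("unit BL",(226,295),.07),("unit BR",(409,297),.07),("key",(320,69),.042),("mouth",(320,62),.07)]: print(n,loc(ray("wrist",uv,z,p)))
go(s,-.063,.083)
E
```

```text
cov+y [-2.5 -2.8 74.5]
cov-y [ -2.4 -67.1  74.5]
ridge +y top [ -2.4 -27.6  96.5]
ridge -y top [ -2.4 -32.6  96.5]
unit BL [-58.  -93.4  70. ]
unit BR [ 52.7 -94.5  70. ]
key [-1.4 35.6 42. ]
mouth [-1.5 36.3 70. ]
t 9.55 tool y [ 0.995 -0.103 -0.004] x [-0.004 -0.002 -1.   ] local mm [ -2.5 -71.5 150. ] tipz 128.0 F [ 0.1 -0.7 -0.3] w 0.0005
turn [0.002 0.003 0.005]
shift now [ 1.798  0.108 -0.345] in final axes [ 1.799  0.1   -0.341]
```

Everything is consistent with the expected layout, and the unit is within 1 to 2 mm of where it started. Next I descend.

{"fn": "arm_command", "kwargs": {
  "targets": [0, 0.003, 0.005, 0.4, 0.05, -0.1, 0, 0, 0, 0, 0.5, 0.05, -0.1, 0, 0, 0, 0, 0.5, 0, -0.05, 0, 0, 0, 0, 0.35, 0, 0, 0, 0, 0, 0, 0.05, 0, 0, 0, 0, 0, 0, 0, 0, 0, 0]
}}

```text
time: 10.05
ee_pos: [0.5296, -0.1739, 0.0988]
eef_rot: [0.524, 0.476, -0.523, 0.474]
ft_force: [0.0, -1.2, 0.9]
width: 0.0004
```

```bash
python3 - <<'E'
from h import *
s=read_state();go(s,.0215,.083)
E
```

```text
t 10.05 tool y [ 0.995 -0.097 -0.002] x [-0.001  0.003 -1.   ] local mm [  0.1 -59.   98.8] tipz 76.8 F [ 0.  -1.2  0.9] w 0.0004
turn [ 0.011 -0.003  0.002]
shift now [-0.241  0.021 -3.219] in final axes [-0.249 -0.005 -3.219]
```

{"fn": "arm_command", "kwargs": {
  "targets": [0.01, -0.003, 0.002, -0.25, 0, 0, 0, 0, 0, 0, 0, 0, -0.3, 0, 0, 0, 0, 0, 0, -0.4, 0, 0, 0, 0, 0, 0, -0.4, 0, 0, 0, 0, 0, 0, -0.4, 0, 0, 0, 0, 0, 0, -0.4, 0, 0, 0, 0, 0, 0, -0.4, 0, 0, 0, 0, 0, 0, -0.2, 0]
}}

```text
time: 10.72
ee_pos: [0.5372, -0.1061, 0.107]
eef_rot: [0.526, 0.472, -0.526, 0.474]
ft_force: [0.5, -0.4, -0.9]
width: 0.0008
```

```bash
python3 - <<'E'
from h import *
s=read_state();go(s,.0215,.083)
E
```

```text
t 10.72 tool y [ 0.994 -0.106  0.002] x [ 0.002 -0.001 -1.   ] local mm [  0.6   9.3 107. ] tipz 85.0 F [ 0.5 -0.4 -0.9] w 0.0008
turn [-0.001  0.001 -0.002]
shift now [ 0.078 -0.025 -0.487] in final axes [ 0.078 -0.025 -0.487]
```

{"fn": "arm_command", "kwargs": {
  "targets": [0, 0, 0, 0.05, -0.02, -0.2, 0, 0, 0, 0, 0.02, 0, -0.15, 0]
}}

```text
time: 10.88
ee_pos: [0.5382, -0.0955, 0.1055]
eef_rot: [0.526, 0.472, -0.525, 0.474]
ft_force: [-3.6, -15.7, 3.4]
width: 0.0001
```

```bash
python3 - <<'E'
from h import *
s=read_state();go(s,.0215,.083)
E
```

```text
t 10.88 tool y [ 0.995 -0.104  0.003] x [ 0.003 -0.001 -1.   ] local mm [  0.5  19.9 105.5] tipz 83.5 F [ -3.6 -15.7   3.4] w 0.0001
turn [ 0.001  0.001 -0.004]
shift now [ 0.021 -0.02  -0.063] in final axes [ 0.021 -0.02  -0.063]
```

{"fn": "arm_command", "kwargs": {
  "targets": [0, 0, 0, 0, 0, -0.06, 0]
}}

```text
time: 10.97
ee_pos: [0.5382, -0.0953, 0.1056]
eef_rot: [-0.525, -0.471, 0.526, -0.475]
ft_force: [-0.7, -11.4, 0.6]
width: 0.0003
```

{"fn": "arm_command", "kwargs": {
  "targets": [0, 0, 0, 0, 0, 0.2, 0, 0, 0, 0, -0.2, 0, 0.4, 0, 0, 0, 0, -0.5, 0, 0.6, 0, 0, 0, 0, -0.7, 0, 0.7, 0, 0, 0, 0, -0.8, 0, 0.7, 0, 0, 0, 0, -0.8, 0, 0.5, 0, 0, 0, 0, -0.4, 0, 0.3, 0, 0, 0, 0, 0, 0, 0, 0, 0, 0, 0, 0, 0, 0, 0]
}}

```text
time: 11.72
ee_pos: [0.5272, -0.1855, 0.1951]
eef_rot: [0.526, 0.472, -0.526, 0.473]
ft_force: [-0.1, 1.4, -0.5]
width: 0.0006
```

```bash
python3 - <<'E'
from h import *
s=read_state();go(s,-.07,.16)
im=camera("wrist"); cv2.imwrite("pics/w7.png",im[:,:,::-1])
im=camera("scene"); cv2.imwrite("pics/s7.png",cv2.resize(im[150:310,180:380,::-1],None,fx=4,fy=3.75,interpolation=2))
E
```

```text
t 11.72 tool y [ 0.994 -0.106  0.002] x [ 0.002 -0.002 -1.   ] local mm [ -1.  -70.7 195.1] tipz 173.1 F [-0.1  1.4 -0.5] w 0.0006
turn [-0.002  0.002 -0.002]
shift now [ 0.525  0.041 -0.031] in final axes [ 0.525  0.042 -0.03 ]
```

View pics/w7.png

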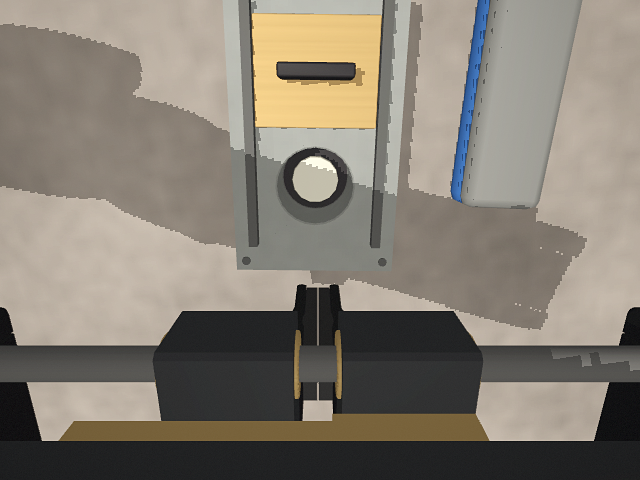

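View pics/s7.png

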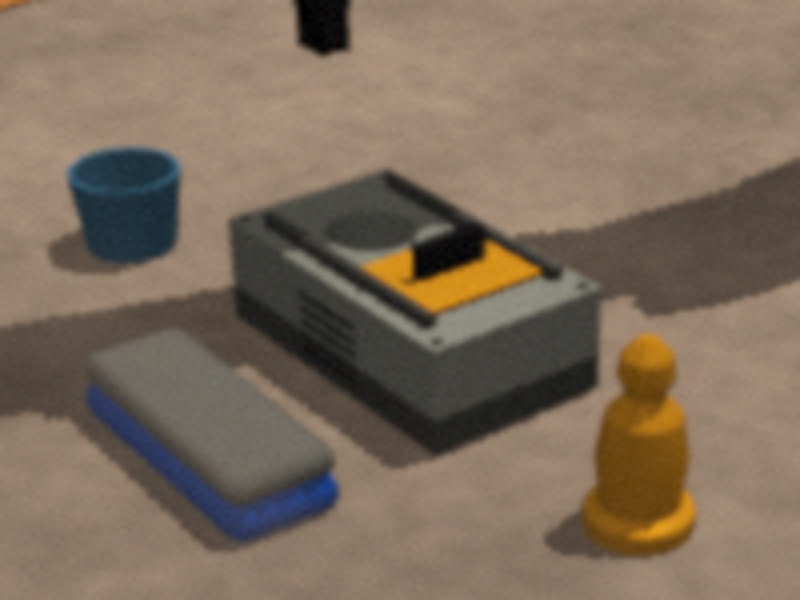

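```bash
python3 - <<'E'
from h import *
s=read_state();p=(s["ee_pos"],s["eef_rot"])
for n,uv,z in [("cov+y",(318,14),.0745),("cov-y",(318,128),.0745),("ridge -y top",(318,72),.0965),("unit BL",(237,268),.07),("unit BR",(393,269),.07),("testkey",(315,179),.042)]: print(n,loc(ray("wrist",uv,z,p)))
E
```

```text
cov+y [-0.7 67.7 74.5]
cov-y [-0.7  4.  74.5]
ridge -y top [-0.8 34.7 96.5]
unit BL [-58.3 -92.   70. ]
unit BR [ 52.6 -92.9  70. ]
testkey [ -2.9 -33.3  42. ]
```

The cover reads as closed in both views. I'll clear the arm so the top camera can compare before and after.

{"fn": "arm_command", "kwargs": {
  "targets": [0, 0, 0, -0.6, 0, -0.5, 0, 0, 0, 0, -0.6, 0, -0.8, 0, -0.05, 0, 0, 0, 0, -1, 0, -0.05, 0, 0, 0, 0, -1, 0, -0.05, 0, 0, 0, 0, -1, 0, -0.05, 0, 0, 0, 0, -1, 0, -0.05, 0, 0, 0, 0, -1, 0, -0.05, 0, 0, 0, 0, -1, 0, -0.05, 0, 0, 0, 0, -1, 0, -0.05, 0, 0, 0, 0, -1, 0, -0.05, 0, 0, 0, 0, -1, 0, -0.05, 0, 0, 0, 0, -1, 0]
}}

```text
time: 12.82
ee_pos: [0.5024, 0.1147, 0.2104]
eef_rot: [0.41, 0.577, -0.422, 0.567]
ft_force: [0.6, 0.4, 0.3]
width: 0.0004
```

{"fn": "arm_command", "kwargs": {
  "targets": [-0.05, 0, 0, 0, 0, -1, 0, -0.05, 0, 0, 0, 0, -1, 0, -0.05, 0, 0, 0, 0, -1, 0, -0.05, 0, 0, 0, 0, -1, 0, -0.05, 0, 0, 0, 0, -1, 0, -0.05, 0, 0, 0, 0, -1, 0, -0.05, 0, 0, 0, 0, -1, 0, -0.05, 0, 0, 0, 0, -1, 0, -0.05, 0, 0, 0, 0, -0.5, 0, 0, 0, 0, 0, 0, 0, 0, 0, 0, 0, 0, 0, 0, 0]
}}

```text
time: 13.73
ee_pos: [0.3853, 0.3238, 0.1981]
eef_rot: [0.283, 0.654, -0.304, 0.632]
ft_force: [1.3, -0.9, -0.6]
width: 0.0005
```

```bash
python3 - <<'E'
from h import *
im=camera("top")[:,:,::-1].copy(); cv2.imwrite("pics/t8.png",im)
print(read_state()["ee_pos"])
a=cv2.imread("pics/top0.png")
cv2.imwrite("pics/cmp.png",np.vstack([cv2.resize(x[215:315,350:510],None,fx=2.9*1.0,fy=2.9,interpolation=2) for x in(a,im)]))
hsv=cv2.cvtColor(im,cv2.COLOR_BGR2HSV)
m=cv2.inRange(hsv,(10,120,80),(30,255,255));m[:,:350]=0;m[:,500:]=0;m[:200]=0;m[300:]=0
m=cv2.morphologyEx(m,cv2.MORPH_CLOSE,np.ones((9,9)))
c=max(cv2.findContours(m,0,2)[0],key=cv2.contourArea);print(cv2.minAreaRect(c),loc(ray("top",cv2.minAreaRect(c)[0],.0745)))
E
```

```text
[0.38543495 0.32351507 0.19805502]
((409.061767578125, 261.9029541015625), (37.832584381103516, 47.26500701904297), 5.906141757965088) [-1.1 35.1 74.5]
```

View pics/cmp.png

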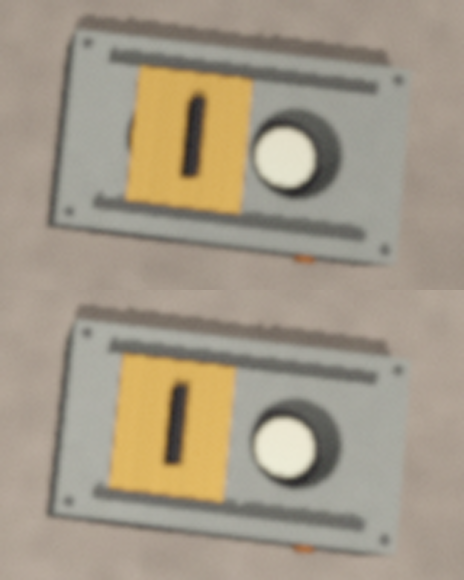

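View pics/t8.png

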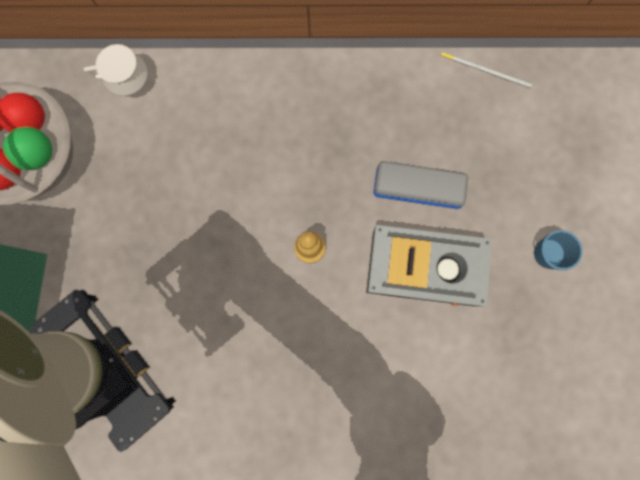

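The top view shows the cover at local y = 35.1 mm, which is fully closed. The unit, case, cup and figure are at the same pixels as at the start. I'm handing the job in.

```bash
python3 -c "
from bench import *
print(close_job())"
```

```text
the job is handed in; nothing more can be done
None
```

The reset is done and the job is handed in at about 14 s. With closed fingers I pushed the cover by its ridge to the far stop. I then pressed the reset key down, let it spring back, and pushed the cover back to its closed stop.

**Last checks**
- **Cover:** the top camera puts its centre at the unit's y = 35.1 mm, against 35 for fully closed. Both ends of its slide stopped against about 15 N. The last wrist view put the cover about 1.5 mm short of closed, within calibration error.
- **Reset key:** the tip was held 34 mm below the well's mouth, and each reading from 7.2 s to 8.1 s showed 21–26 N. The key was up again in the picture before the cover went back.
- **Unit and other things:** the unit, cup, figure and case sit at the same pixels as at the start. The test key was never touched.

**What was not clean**
- **Force spike:** before the steady hold, the press briefly read 59 N upward and 27 N sideways, below the 120 N wrist limit. The force then fell to 5.5–5.8 N, just above the 5 N needed, and I brought it back up. The key may have risen slightly for about 0.2 s before the roughly 0.9 s hold.
- **First wrist measurement:** it disagreed with the top view by 2–3 mm because the arm was still settling. I corrected it with a second look.

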